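# Stow the tube rack under the glass bench shelf

### The arm

A 6-joint arm with a two-finger parallel gripper is mounted at the origin on the work surface. World frame = base frame: x ahead of the robot, y to its left, z up, the work surface at z = 0. Lengths are in m, angles in rad, forces in N, time in s.
With the tool pointing down it reaches from about 0.425 to 0.95 m from the base axis. Payload 3.5 kg.
Tool frame: the origin (TCP) lies at the very end of the fingers, on their centre line; the grasp point (between the pads) lies 19 mm behind it; z points along the fingers, y is the line along which they close (so a half turn about z gives the same grasp; the last joint's range is limited). The gripper opens to 85 mm and grips with 20 to 120 N. Pads are 22 mm wide; open, the fingers measure 114 mm over their backs; the gripper's body (76 mm by 85 mm) begins 54 mm behind the grasp point. The pads swing forward as they close: fully open they stand 13 mm farther back than shut.
Start: joints at [1.101, 0.286, 1.577, -0, 1.279, -0.15], TCP at [0.212, 0.641, 0.231] pointing down, gripper open.
Joint ranges: [-2.77, 2.77], [-0.9, 2.22], [0.21, 2.48], [-1.53, 4.67], [0.24, 2.81], [-2.84, 2.84]. Speed limits (rad/s): [2.79, 2.79, 3.14, 3.14, 3.14, 3.14].

### API

Orientations are given as [roll, pitch, yaw] about the fixed x, y, z axes, in that order (R = Rz(yaw) Ry(pitch) Rx(roll)).
In Python, from station import * gives the robot as it stands.
- The arm moves only by the tool carry_out, never from a script. Its argument "plan" is one flat list of numbers, 6 for each row, row after row: the shift along the tool's x, y, z in units of 30 mm (1.0 is 30 mm), then the turn, a rotation vector about the tool's x, y, z in units of 6 degrees (1.0 is 6 degrees). In form: [dx, dy, dz, rx, ry, rz, dx, dy, dz, rx, ry, rz, ...]. A call has 1 to 20 rows; each row is the pose to reach, as a shift and turn from the pose commanded when the call began, along the tool's axes at that moment; what a row does not reach only later rows make up. A row lasts 1/12 s, in which the tool goes at most 41.7 mm and 7.16 degrees, less where a joint would pass 70% of its speed; a pose out of reach is approached as far as the arm can. A call with a gripper value outside its range is refused whole. "gripper" is the closure, from -1 (fully open) to 1 (shut), set as the call begins (left out, the last holds). The fingers move at their own pace and stop on an object; the grip force is fixed at half the most. Time passes only in rows, so rows that repeat a pose let the fingers close. It gives the time, the measured TCP pose, the force, the opening and the grip force at its end, in the units of the state.
- sense(): the state, without advancing time (a new reading comes with each control period).
- grab_frame(name): name is "scene" or "top"; returns a dict with "color" (400x640x3 uint8, red, green, blue), "depth" (400x640 float32, m along the optical axis (not along the pixel's ray), 0 where there is no reading), "intrinsics" (3x3 intrinsics, pixels), "extrinsics" (4x4, takes a point from world to camera coordinates). Camera axes: x right, y down, z forward; pixel columns grow to the right and rows downward; lengths in m; the calibration is good to about 2 mm. A picture is of the moment at which its call begins.
- close_job(): hands the job in; it is judged then, once.
The state is a dict: "t": time; "joint_positions": joint angles; "qd": joint speeds; "tau": joint torques, N m; "tool_pos": TCP position; "tool_rot": TCP orientation; "force": force on the tool from outside, world axes, zero at the start; "wrist_torque": the same for the moment, N m; "finger_gap": finger opening in m; "grip_force": force on a finger pad.
Only numpy, scipy, OpenCV 4.12 (cv2) and the standard library are available. Lean on these libraries where they do the work, as an engineer would, in place of code of your own. Each camera call takes 0.05 s, during which the arm holds its last target. There are 200 camera calls.

### The job

Put the rack with the open tubes away under the glass bench shelf, in a free space beside the empty rack that is already there: slide it in lengthways along the bench, straight, until it stands right back against the rail at the rear. Keep the rack, its open lids and the gripper from knocking against the glass, do not shove the shelf out of its place, and leave the empty rack and everything else where it is.

Things in the scene. Friction and masses are not known exactly. Their poses are not given: they have to be found in the camera images.
- rack: The rack to stow: blue plastic microtube rack 160 mm long (its x), 60 wide (its y), 40 high, 12 x 4 wells, five open tubes fixed in it whose upright lids reach 61 mm above its underside; 0.18 to 0.36 kg. Origin: centre of its underside; z up. Starts flat on the bench to the left or right, in front of the shelf, at any angle. Either end may go in first.
- shelf: Glass bench shelf: a loose stand 200 mm deep (its x, from the open front near the robot to the rear), 360 wide (its y). Origin: centre of its footprint, on the bench. An aluminium frame stands at each side, inner faces at y = -164 and +164 mm; the front between them is open. 3 kg, plus 0.6 kg of bottles; held on its feet by friction alone, it shifts if pushed with more than about 17 N.
- glass_top: Glass plate of the shelf, 200 x 360 x 8 mm, its underside 74 mm and its top 82 mm above the bench; its origin and axes are those of shelf, its front edge is at x = -100 mm. It is clear, and nothing hangs below it between the side frames.
- rail (a point): Middle of the front face of the shelf's rear rail, at x = +84 mm in the shelf's frame, 18 mm above the bench. The rail spans the shelf's width, 6 to 30 mm above the bench. A rack against it has its centre at x = +4 mm, and its near end 24 mm behind the front edge of the glass.
- empty_rack: A rack like the first but with all wells empty (no tubes), standing under the glass close to the rear rail, long side along the shelf's x, anywhere between 100 mm left and 100 mm right of the shelf's middle. Origin: centre of its underside. To be left alone.
- burner: Bunsen burner, round blue foot 80 mm across, steel tube, 144 mm high, standing on the side of the bench where the rack is not. Origin: centre of the underside. To be left alone.
- tip_box: Dark blue pipette tip box, 85 x 122 x 60 mm, its clear lid standing open on the far side (130 mm high), to the right of the shelf. Origin: centre of the underside. To be left alone.
- bottle_a: Closed glass bottle, 60 mm across, 120 mm high, standing on the rear left of the glass top. Origin: centre of the underside. To be left alone.
- bottle_b: Closed amber jar, 54 mm across, 85 mm high, standing on the rear right of the glass top. Origin: centre of the underside. To be left alone.

How it is judged:
By the outcome, as a careful person would: the job done as asked, in the order asked, and still so for the second after the job is handed in, with the robot touching nothing.
It also fails if it takes over 72 s, if anything falls off the work surface, if the arm or the gripper's body presses on something with over 40 N, if the wrist force passes 120 N, or if a joint passes its speed limit or range.

## Working session

There is one attempt and no reset: what is moved stays moved. The work goes in short steps, Python scripts to look and compute and a tool call to move; the robot and the scene stay as the last step left them, time stands still between calls to the robot, and variables do not carry over. Pictures are saved under pics/ and viewed, at most 10 in all, crops included, and the job is handed in when it is done.

Besides the shell and the picture viewer there is one more tool, called after "Call:" as name(argument=value, ...) on one line, values as JSON. carry_out: Moves the arm, as the interface text tells. Its arguments: {"type":"object","properties":{"plan":{"type":"array"},"gripper":{"type":"number"}},"required":["plan"]}

```bash
mkdir -p pics; ls; python3 - <<'E'
from station import *
import cv2,numpy as np
for n in("scene","top"):
    f=grab_frame(n); cv2.imwrite(f"pics/{n}0.png",f["color"][:,:,::-1]); np.savez(f"{n}0.npz",**f)
    E=f["extrinsics"]; print(n,f["intrinsics"].round(1).tolist(),E.round(3).tolist(),(-E[:3,:3].T@E[:3,3]).round(3))
print(sense())
E
```

```text
pics
scene [[427.6, 0.0, 328.3], [0.0, 427.6, 199.8], [0.0, 0.0, 1.0]] [[-0.21, 0.978, 0.016, 0.175], [0.656, 0.153, -0.739, -0.304], [-0.725, -0.145, -0.674, 1.49], [0.0, 0.0, 0.0, 1.0]] [1.316 0.091 0.777]
top [[366.0, 0.0, 312.7], [0.0, 366.0, 198.2], [0.0, 0.0, 1.0]] [[-0.02, -1.0, -0.012, -0.04], [-0.981, 0.022, -0.191, 0.577], [0.191, 0.008, -0.982, 1.102], [0.0, 0.0, 0.0, 1.0]] [ 0.356 -0.061  1.191]
{'t': 0.1, 'joint_positions': array([ 1.10102325e+00,  2.87133576e-01,  1.57803228e+00, -2.65497130e-06,
        1.27861624e+00, -1.49997143e-01]), 'qd': array([-0.00030592, -0.00076771, -0.00472592,  0.00097052,  0.00013041,
        0.00106555]), 'tau': array([ 1.21856774e-03, -4.07297587e+01, -2.93698364e+01, -1.49353618e-04,
        3.43842716e-03,  4.61026417e-07]), 'tool_pos': array([0.21188557, 0.64025152, 0.23004693]), 'tool_rot': array([-3.13942741e+00, -3.24667778e-04,  2.82181714e+00]), 'force': array([-0.67040086,  0.51844186, -0.79404598]), 'wrist_torque': array([-0.03885734,  0.01451915,  0.0586076 ]), 'grip_force': 0.0, 'finger_gap': 0.08523125162350659}
```

View pics/scene0.png

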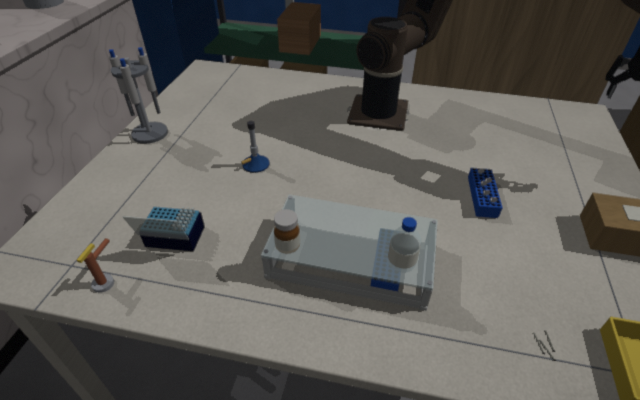

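View pics/top0.png

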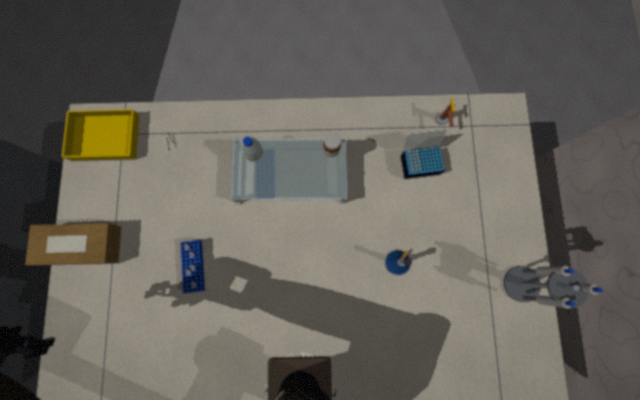

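The scene view shows the rack at about (485,192), the shelf spanning (265–437, 205–300) with the empty rack at (390,262) under the glass, the burner at (255,160) and the tip box at (172,228). In the top view the rack is at (192,265) and the shelf at (232–348, 140–200), with the empty rack at its left, so the free space is to its right.

```bash
cat > h.py <<'E'
import numpy as np,cv2
def load(n): return dict(np.load(n))
def ray(f,uv):
    E=f["extrinsics"];R=E[:3,:3];c=-R.T@E[:3,3]
    d=R.T@np.linalg.solve(f["intrinsics"],[uv[0],uv[1],1.]); return c,d
def plane(f,uv,z):
    c,d=ray(f,uv); return c+d*(z-c[2])/d[2]
def tri(fs,uvs):
    A=np.zeros((3,3));b=np.zeros(3)
    for f,uv in zip(fs,uvs):
        c,d=ray(f,uv);d/=np.linalg.norm(d);P=np.eye(3)-np.outer(d,d);A+=P;b+=P@c
    return np.linalg.solve(A,b)
def cloud(f):
    v,u=np.indices(f["depth"].shape);Z=f["depth"];K=f["intrinsics"];E=f["extrinsics"]
    p=np.stack([(u-K[0,2])/K[0,0]*Z,(v-K[1,2])/K[1,1]*Z,Z],-1)
    return (p-E[:3,3])@E[:3,:3]
def blue(f,box):
    h=cv2.cvtColor(f["color"],cv2.COLOR_RGB2HSV);m=cv2.inRange(h,(105,130,50),(130,255,255))
    k=np.zeros_like(m);u0,u1,v0,v1=box;k[v0:v1,u0:u1]=m[v0:v1,u0:u1];return k
E
python3 - <<'E'
from h import *
s,t=load("scene0.npz"),load("top0.npz")
for f,b,n in((s,(455,515,160,225),'s'),(t,(170,215,230,300),'t')):
    m=blue(f,b);P=cloud(f)[m>0]
    m=cv2.morphologyEx(m,cv2.MORPH_CLOSE,np.ones((7,7)))
    c=max(cv2.findContours(m,0,2)[0],key=cv2.contourArea)
    r=cv2.minAreaRect(c);print(n,(m>0).sum(),r,cv2.boxPoints(r).round(1).tolist())
    print(" z pct",np.percentile(P[:,2],[5,25,50,75,95]).round(3))
    Q=P[(P[:,2]>.033)&(P[:,2]<.047)]; 
    rr=cv2.minAreaRect((Q[:,:2]*1000).astype(np.float32));print(" top rect mm",len(Q),rr)
# shelf from depth
for f in(s,t):
    C=cloud(f);k=(C[...,0]>.5)&(C[...,0]<1.05)&(abs(C[...,1]-.05)<.32)&(C[...,2]>.01)&(C[...,2]<.3)
    Q=C[k];print(np.histogram(Q[:,2],np.arange(0,.22,.01))[0])
    g=Q[(Q[:,2]>.074)&(Q[:,2]<.09)];
    if len(g)>20: print(cv2.minAreaRect((g[:,:2]*1000).astype(np.float32)),len(g))
a=cv2.resize(s["color"][185:310,250:450],None,fx=4,fy=4,interpolation=2)
b=cv2.resize(t["color"][125:215,220:360],None,fx=5.5,fy=5.5,interpolation=2)
cv2.imwrite("pics/shs.png",a[:,:,::-1]);cv2.imwrite("pics/sht.png",b[:,:,::-1]);print(a.shape,b.shape)
E
```

```text
s 1183 ((484.7171630859375, 192.64227294921875), (51.88595962524414, 26.84037971496582), 78.2317123413086) [[466.29998779296875, 170.0], [492.6000061035156, 164.5], [503.1000061035156, 215.3000030517578], [476.8999938964844, 220.8000030517578]]
 z pct [0.009 0.025 0.039 0.041 0.042]
 top rect mm 594 ((380.5922546386719, 330.27783203125), (153.564208984375, 58.9236946105957), 5.772982597351074)
t 1024 ((192.06307983398438, 265.6353759765625), (50.644126892089844, 20.690317153930664), 86.8201675415039) [[180.3000030517578, 240.89999389648438], [201.0, 239.8000030517578], [203.8000030517578, 290.29998779296875], [183.10000610351562, 291.5]]
 z pct [0.023 0.037 0.039 0.041 0.043]
 top rect mm 664 ((374.2648620605469, 330.3048400878906), (154.6414031982422, 59.3737678527832), 5.728584289550781)
[   0  525 1040  544   72   52   26  840 8194  159  171  179  198  241
  190  225  554  149   58   60  117]
((671.8790283203125, 19.30718994140625), (360.2936706542969, 205.0315704345703), 88.83967590332031) 9002
[   0   19    7    7    2    1    5 1283 5030   25   38   33   48   63
   53   76  285   77   15   26   55]
((669.8671875, 20.521438598632812), (359.98370361328125, 201.2974853515625), 88.93656921386719) 6310
(500, 800, 3) (495, 770, 3)
```

View pics/shs.png

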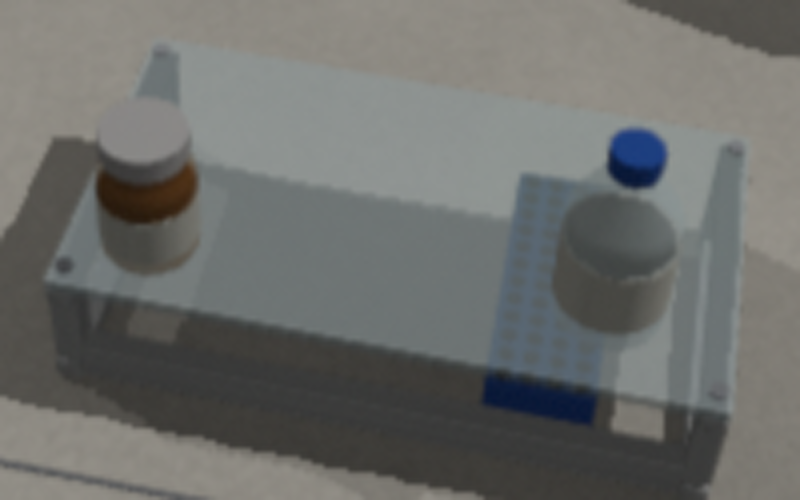

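View pics/sht.png

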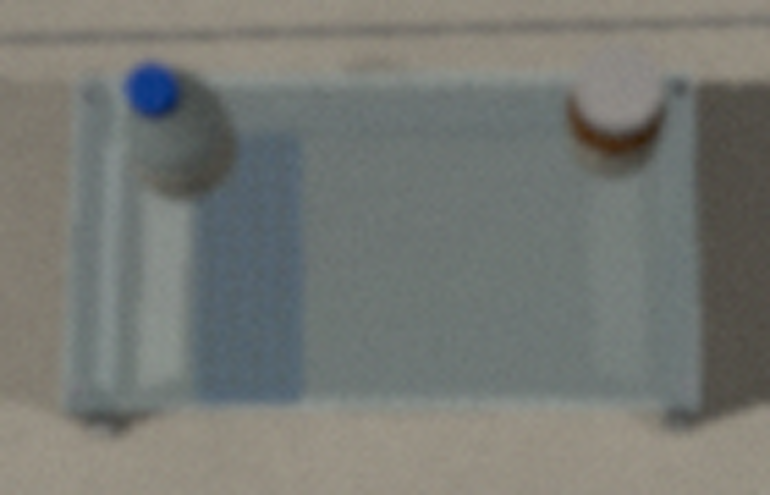

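Through the glass, the scene crop shows the empty rack at the left of the shelf (crop x 485–600, under the clear bottle). In the top crop it is at columns 195–300, rows 132–400. The space right of it is free as far as the frame at column 640.

```bash
python3 - <<'E'
from h import *
s,t=load("scene0.npz"),load("top0.npz")
c0=np.array([.377,.330]);a=np.radians(5.75);R=np.array([[np.cos(a),np.sin(a)],[-np.sin(a),np.cos(a)]])
for f in(s,t):
    C=cloud(f);q=(C[...,:2]-c0)@R.T;k=(abs(q[...,0])<.1)&(abs(q[...,1])<.05)&(C[...,2]>.047)&(C[...,2]<.1)
    print("lids",k.sum(),np.round(np.c_[q[k],C[k][:,2]][::3]*1000).astype(int).tolist())
    g=(C[...,2]>.074)&(C[...,2]<.09)&(C[...,0]>.5)&(C[...,0]<.85)&(C[...,1]>-.2)&(C[...,1]<.24);Q=C[g]
    for y in(-.12,0,.15): w=abs(Q[:,1]-y)<.03;print("front edge",y,np.percentile(Q[w][:,0],1).round(4),Q[w][:,0].max().round(3))
    for x in(.6,.66):w=abs(Q[:,0]-x)<.03;print("sides",x,Q[w][:,1].min().round(4),Q[w][:,1].max().round(4))
# empty rack corners, pixel picks in the two crops; top face z .04
T=lambda u,v:(220+u/5.5,125+v/5.5)
S=lambda u,v:(250+u/4,185+v/4)
for n,u,v in(("nearL",195,400),("nearR",302,400),("farR",302,132)):print("T",n,plane(t,T(u,v),.04).round(4))
for n,u,v in(("nearR",520,175),("farR",485,375),("farL",600,390)):print("S",n,plane(s,S(u,v),.04).round(4))
print("tri farR",tri([s,t],[S(487,375),T(302,132)]).round(3),"nearR",tri([s,t],[S(520,175),T(302,400)]).round(3))
for f in(s,t):print("rack center z=.04",[plane(f,u,.04).round(3).tolist() for u in([(466.3,170),(492.6,164.5)] if f is s else [(180.3,240.9),(201,239.8),(203.8,290.3),(183.1,291.5)])])
E
```

```text
lids 109 [[-54, -8, 59], [-54, -10, 56], [-56, -1, 56], [-49, -11, 56], [-54, -1, 54], [-49, -7, 53], [-47, -7, 51], [-11, 4, 60], [-11, 11, 61], [-12, 5, 57], [-11, 12, 58], [-19, 3, 48], [-11, 8, 55], [-12, -9, 48], [1, -6, 59], [-10, 8, 52], [2, -13, 56], [1, -5, 56], [-4, -13, 48], [3, -5, 54], [3, -6, 50], [39, -7, 61], [40, -9, 58], [40, -2, 59], [39, -8, 54], [42, -2, 57], [41, -5, 52], [44, -8, 51], [62, 5, 58], [62, 12, 59], [66, 4, 58], [66, 11, 59], [66, 5, 55], [67, 12, 57], [66, 6, 52], [65, 13, 52], [69, 10, 52]]
front edge -0.12 0.5701 0.771
front edge 0 0.5737 0.773
front edge 0.15 0.5751 0.776
sides 0.6 -0.1593 0.2009
sides 0.66 -0.1601 0.1999
lids 75 [[66, 14, 52], [64, 3, 57], [62, 9, 48], [56, 9, 49], [50, 10, 48], [39, -4, 54], [33, -5, 48], [29, -8, 49], [23, -5, 49], [-1, -5, 63], [-4, -4, 51], [-8, -9, 48], [-10, -5, 48], [-12, 7, 50], [-14, 12, 61], [-15, 5, 54], [-18, 10, 49], [-21, 11, 48], [-24, 8, 48], [-27, 8, 47], [-52, -3, 57], [-53, -12, 56], [-55, -3, 49], [-59, -6, 48], [-64, -2, 49]]
front edge -0.12 0.5673 0.766
front edge 0 0.5701 0.77
front edge 0.15 0.5734 0.769
sides 0.6 -0.1576 0.2015
sides 0.66 -0.1598 0.2
T nearL [0.5851 0.1314 0.04  ]
T nearR [0.5837 0.0689 0.04  ]
T farR [0.7472 0.0688 0.04  ]
S nearR [0.5958 0.0743 0.04  ]
S farR [0.7468 0.0741 0.04  ]
S farL [0.7431 0.1349 0.04  ]
tri farR [0.747 0.072 0.04 ] nearR [0.586 0.072 0.029]
rack center z=.04 [[0.316, 0.282, 0.04], [0.272, 0.356, 0.04]]
rack center z=.04 [[0.452, 0.367, 0.04], [0.454, 0.302, 0.04], [0.299, 0.287, 0.04], [0.297, 0.351, 0.04]]
```

Measured so far:
- **Rack:** centre about (0.376, 0.330), yaw 5.6°.
- **Shelf:** centre about (0.671, 0.020), yaw about -1.1°.
- **Empty rack:** right edge at y ≈ 0.071, and the right frame's inner face at -0.144, so the target lane is y ≈ -0.036.

Next I'll move above the rack's near end.

Call:
carry_out(plan=[-6.84,-8.79,3.6,0,0,-4,-6.84,-8.79,3.6,0,0,-4,-6.84,-8.79,3.6,0,0,-4,-6.84,-8.79,3.6,0,0,-4,-6.84,-8.79,3.6,0,0,-4,-6.84,-8.79,3.6,0,0,-4,-6.84,-8.79,3.6,0,0,-4,-6.84,-8.79,3.6,0,0,-4,-6.84,-8.79,3.6,0,0,-4,-6.84,-8.79,3.6,0,0,-4,-6.84,-8.79,3.6,0,0,-4,-6.84,-8.79,3.6,0,0,-4,-6.84,-8.79,3.6,0,0,-4,-6.84,-8.79,3.6,0,0,-4], gripper=-1)

```text
t: 1.27
tool_pos: [0.3241, 0.3272, 0.124]
tool_rot: [3.141, 0.001, -3.041]
force: [-0.4, -0.7, 0.1]
finger_gap: 0.0852
grip_force: 0.0
```

```bash
cat >> h.py <<'E'
from scipy.spatial.transform import Rotation as Ro
def to(s,p,rpy):
    R=Ro.from_euler('xyz',s["tool_rot"]);d=R.inv().apply(np.array(p)-s["tool_pos"])/.03
    r=(R.inv()*Ro.from_euler('xyz',rpy)).as_rotvec(degrees=True)/6
    return np.r_[d,r].round(2).tolist()
E
python3 - <<'E'
from station import *
from h import *
f=grab_frame("scene");st=sense()
cv2.imwrite("pics/a1.png",cv2.resize(f["color"][60:240,400:580],None,fx=3.3,fy=3.3)[:,:,::-1])
print(st["tool_pos"],st["tool_rot"],st["joint_positions"],st["force"],st["t"])
print(to(st,[.324,.325,.008],[np.pi,0,-3.043]))
E
```

```text
[0.32397863 0.32702555 0.1238231 ] [ 3.14107974e+00  7.81700452e-04 -3.04071545e+00] [ 5.69037599e-01 -7.58005352e-02  2.18014405e+00  1.22002310e-04
  1.03632010e+00 -1.10269823e+00] [-0.47125574  0.46628241 -0.2664443 ] 1.3167
[0.01, -0.07, 3.86, 0.0, 0.01, 0.02]
```

View pics/a1.png

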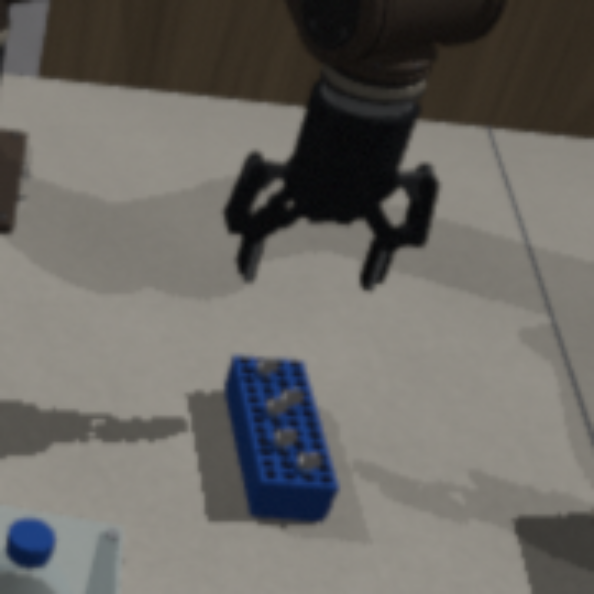

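The gripper stands above the rack's near end and is aligned with it. The lids lie along the rack's midline, clear of both fingers.

Call:
carry_out(plan=[0,-0.07,1,0,0,0,0,-0.07,2,0,0,0,0,-0.07,2.8,0,0,0,0,-0.07,3.5,0,0,0,0,-0.07,3.8,0,0,0,0,-0.07,3.8,0,0,0,0,-0.07,3.8,0,0,0])

```text
t: 1.9
tool_pos: [0.3244, 0.3244, 0.0096]
tool_rot: [3.142, -0.0, -3.042]
force: [0.3, 0.2, 0.8]
finger_gap: 0.0852
grip_force: 0.0
```

Call:
carry_out(plan=[0,0,0,0,0,0,0,0,0,0,0,0,0,0,0,0,0,0,0,0,0,0,0,0,0,0,0,0,0,0,0,0,0,0,0,0,0,0,0,0,0,0,0,0,0,0,0,0], gripper=1)

```text
t: 2.57
tool_pos: [0.3259, 0.3251, 0.0114]
tool_rot: [3.139, 0.004, -3.042]
force: [-0.6, 1.3, 5.8]
finger_gap: 0.0592
grip_force: 66.3
```

```bash
python3 - <<'E'
from station import *
from h import *
st=sense();Y=np.pi-.019
for p,y in(((.326,.325,.017),-3.042),((.36,.26,.017),3.2),((.40,.19,.017),Y),((.415,.10,.017),Y),((.428,.04,.017),Y),((.452,-.032,.017),Y),((.515,-.0332,.017),Y)):print(p,to(st,p,[np.pi,0,y]))
E
```

```text
(0.326, 0.325, 0.017) [-0.01, -0.0, -0.19, 0.02, 0.04, -0.0]
(0.36, 0.26, 0.017) [-0.92, -2.27, -0.19, 0.02, 0.04, 0.39]
(0.4, 0.19, 0.017) [-2.01, -4.73, -0.19, 0.02, 0.03, 1.13]
(0.415, 0.1, 0.017) [-2.21, -7.76, -0.19, 0.02, 0.03, 1.13]
(0.428, 0.04, 0.017) [-2.45, -9.79, -0.2, 0.02, 0.03, 1.13]
(0.452, -0.032, 0.017) [-3.0, -12.26, -0.2, 0.02, 0.03, 1.13]
(0.515, -0.0332, 0.017) [-5.09, -12.51, -0.19, 0.02, 0.03, 1.13]
```

Call:
carry_out(plan=[0,0,-0.15,0,0,0,0,0,-0.27,0,0,0,0,0,-0.27,0,0,0,-0.3,-0.75,-0.27,0,0,0.13,-0.6,-1.5,-0.27,0,0,0.26,-0.92,-2.27,-0.27,0,0,0.39,-1.3,-3.1,-0.27,0,0,0.6,-1.65,-3.9,-0.27,0,0,0.9,-2.05,-4.75,-0.27,0,0,1.13,-2.05,-4.75,-0.27,0,0,1.13,-2.05,-4.75,-0.27,0,0,1.13])

```text
t: 3.48
tool_pos: [0.3997, 0.1869, 0.0172]
tool_rot: [-3.141, -0.001, 3.119]
force: [-0.3, -0.3, -2.5]
finger_gap: 0.059
grip_force: 65.9
```

```bash
python3 - <<'E'
from station import *
from h import *
s=grab_frame("scene");st=sense();Y=np.pi-.019
cv2.imwrite("pics/a2.png",cv2.resize(s["color"][110:290,340:520],None,fx=3.3,fy=3.3)[:,:,::-1])
for p,y in(((.415,.10,.017),Y),((.428,.04,.017),Y),((.452,-.032,.017),Y),((.515,-.0332,.017),Y)):print(p,to(st,p,[np.pi,0,y]))
C=cloud(s);m=blue(s,(400,520,130,260));P=C[m>0];P=P[(P[:,2]>.03)&(P[:,2]<.055)]
x=P[:,0];print(len(P),[ (round(a,2),np.median(P[(x>a)&(x<a+.02),2]).round(4)) for a in np.arange(.4,.55,.02)])
print(cv2.minAreaRect((P[:,:2]*1000).astype(np.float32)))
E
```

```text
(0.415, 0.1, 0.017) [-0.59, -2.91, -0.0, -0.0, -0.02, -0.02]
(0.428, 0.04, 0.017) [-1.07, -4.9, -0.0, -0.0, -0.02, -0.02]
(0.452, -0.032, 0.017) [-1.92, -7.28, -0.0, -0.0, -0.02, -0.02]
(0.515, -0.0332, 0.017) [-4.02, -7.28, -0.01, -0.0, -0.02, -0.02]
667 [(np.float64(0.4), np.float64(0.0462)), (np.float64(0.42), np.float64(0.0455)), (np.float64(0.44), np.float64(0.0455)), (np.float64(0.46), np.float64(0.0456)), (np.float64(0.48), np.float64(0.0454)), (np.float64(0.5), np.float64(0.0452)), (np.float64(0.52), np.float64(0.0444)), (np.float64(0.54), np.float64(nan))]
((454.8216552734375, 184.57266235351562), (59.143733978271484, 154.65103149414062), 88.84276580810547)
  return _methods._mean(a, axis=axis, dtype=dtype,
  ret = ret.dtype.type(ret / rcount)
```

View pics/a2.png

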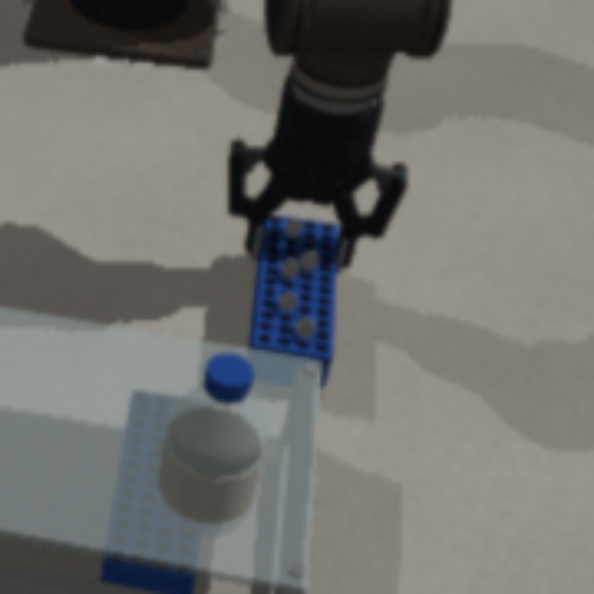

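The rack is held level at the shelf's angle, about 5 mm up. Its far end is just short of the frame and glass, which only overlap it in this view. I'll continue in front of the shelf and into the free lane.

Call:
carry_out(plan=[-0.15,-0.8,0,0,0,0,-0.3,-1.5,0,0,0,0,-0.45,-2.2,0.03,0,0,0,-0.59,-2.9,0.05,0,0,0,-0.75,-3.6,0.05,0,0,0,-0.9,-4.3,0.07,0,0,0,-1.07,-4.9,0.07,0,0,0,-1.3,-5.6,0.07,0,0,0,-1.6,-6.4,0.07,0,0,0,-1.9,-7.25,0.07,0,0,0,-2.2,-7.28,0.07,0,0,0,-2.6,-7.28,0.07,0,0,0,-3.0,-7.28,0.07,0,0,0,-3.4,-7.28,0.07,0,0,0,-3.8,-7.28,0.07,0,0,0,-4.0,-7.28,0.07,0,0,0,-4.0,-7.28,0.07,0,0,0])

```text
t: 4.95
tool_pos: [0.5163, -0.0315, 0.0153]
tool_rot: [3.142, 0.001, 3.124]
force: [0.6, -0.6, -3.1]
finger_gap: 0.0588
grip_force: 66.4
```

Call:
carry_out(plan=[0,0,0.06,0,0,0,0,0,0.12,0,0,0,0,0,0.13,0,0,0,0,0,0.13,0,0,0])

```text
t: 5.28
tool_pos: [0.5149, -0.0321, 0.0115]
tool_rot: [3.141, -0.0, 3.123]
force: [-1.5, 2.2, 0.4]
finger_gap: 0.0588
grip_force: 66.8
```

Call:
carry_out(plan=[0,0,0,0,0,0,0,0,0,0,0,0,0,0,0,0,0,0,0,0,0,0,0,0,0,0,0,0,0,0,0,0,0,0,0,0], gripper=-1)

```text
t: 5.78
tool_pos: [0.5154, -0.0327, 0.0115]
tool_rot: [-3.141, 0.0, 3.122]
force: [-0.5, -0.5, -1.2]
finger_gap: 0.0853
grip_force: 0.0
```

Call:
carry_out(plan=[0,0,-0.5,0,0,0,0,0,-1.5,0,0,0,0,0,-2.5,0,0,0,0,0,-3.5,0,0,0,0.7,0,-4,0,0,0,1.5,0,-4,0,0,0,2.2,0,-4,0,0,0,2.2,0,-4,0,0,0,2.2,0,-4,0,0,0], gripper=0.4)

```text
t: 6.53
tool_pos: [0.4488, -0.0312, 0.1314]
tool_rot: [-3.141, 0.001, 3.122]
force: [0.3, -0.9, -0.4]
finger_gap: 0.0255
grip_force: 0.0
```

```bash
python3 - <<'E'
from station import *
from h import *
for n in("scene","top"):
    f=grab_frame(n);np.savez(n+"1.npz",**f);C=cloud(f)
    h=cv2.cvtColor(f["color"],cv2.COLOR_RGB2HSV);m=cv2.inRange(h,(105,130,50),(130,255,255))>0
    P=C[m&(C[...,0]>.4)&(C[...,0]<.57)&(abs(C[...,1]+.03)<.08)&(C[...,2]>.033)&(C[...,2]<.047)]
    print(n,len(P));
    if len(P)>10:print(cv2.minAreaRect((P[:,:2]*1000).astype(np.float32)),P.min(0).round(4),P.max(0).round(4))
st=sense();print(st["tool_pos"],st["tool_rot"],st["finger_gap"],st["joint_positions"],st["t"])
a=cv2.resize(f["color"][125:245,220:380],None,fx=4.8,fy=4.8,interpolation=2);cv2.imwrite("pics/a3.png",a[:,:,::-1])
E
```

```text
scene 164
((508.7948913574219, -32.02082824707031), (58.16275405883789, 36.87717819213867), 88.59870147705078) [ 0.4904 -0.0611  0.0364] [ 0.5277 -0.0033  0.0435]
top 116
((550.440185546875, -32.285011291503906), (38.66850280761719, 54.58995056152344), 0.29005900025367737) [ 0.5312 -0.0595  0.0364] [ 0.5699 -0.0049  0.0449]
[ 0.45008968 -0.03148457  0.13175367] [-3.14130428e+00  1.20333230e-03  3.12212658e+00] 0.025929723450014534 [-2.95404874e-01 -1.10533161e-01  2.19558974e+00  5.79071867e-05
  1.05529970e+00 -1.84676346e+00] 6.6333
```

View pics/a3.png

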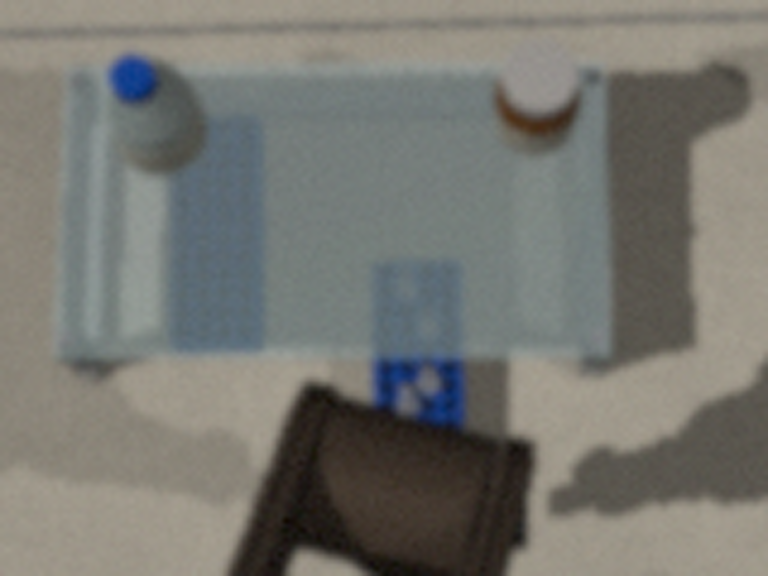

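The top crop shows the rack half in: its near part (columns 375–465, rows 360–425) sticks out in front of the glass, with clear space on both sides. Its near end is at x ≈ 0.488 and its midline at y ≈ -0.032. The joint 5 limit will keep the tilt near 28°, so I'll push upright first, with the gripper body above the glass, and finish tilted. First I'll check the real fingertip height.

```bash
python3 - <<'E'
from station import *
from h import *
f=load("scene1.npz");C=cloud(f);st=sense();p=st["tool_pos"]
d=(abs(C[...,0]-p[0])<.06)&(abs(C[...,1]-p[1])<.08)&(C[...,2]>.06)&(C[...,2]<.26)
P=C[d];print(len(P),p)
for z in np.arange(.1,.24,.01):
    q=P[(P[:,2]>=z)&(P[:,2]<z+.01)]
    if len(q):print(round(z,3),len(q),(q[:,0].max()-p[0]).round(3),(q[:,1].min()-p[1]).round(3),(q[:,1].max()-p[1]).round(3))
print("min",np.sort(P[:,2])[:8].round(3))
print(to(st,[.463,-.0312,.06],[np.pi,0,np.pi-.019]),to(st,[.463,-.0312,.022],[np.pi,0,np.pi-.019]))
E
```

```text
1198 [ 0.45008968 -0.03148457  0.13175367]
0.13 19 0.011 -0.025 0.024
0.14 37 0.011 -0.025 0.026
0.15 43 0.01 -0.025 0.026
0.16 44 0.011 -0.026 0.025
0.17 55 0.014 -0.04 0.043
0.18 124 0.015 -0.048 0.044
0.19 89 0.016 -0.053 0.05
0.2 109 0.02 -0.058 0.056
0.21 135 0.017 -0.063 0.06
0.22 183 0.019 -0.066 0.064
0.23 221 0.021 -0.064 0.061
min [0.132 0.132 0.134 0.134 0.135 0.136 0.136 0.136]
[-0.43, 0.02, 2.39, -0.0, 0.01, -0.0] [-0.43, 0.02, 3.66, -0.0, 0.01, -0.0]
```

Call:
carry_out(plan=[-0.43,0.02,1,0,0,0,-0.43,0.02,2,0,0,0,-0.43,0.02,3,0,0,0,-0.43,0.02,3.65,0,0,0,-0.43,0.02,3.65,0,0,0,-0.6,0.02,3.65,0,0,0,-0.8,0.02,3.65,0,0,0,-1.0,0.02,3.65,0,0,0,-1.2,0.02,3.65,0,0,0,-1.4,0.02,3.65,0,0,0,-1.6,0.02,3.65,0,0,0,-1.8,0.02,3.65,0,0,0,-2.0,0.02,3.65,0,0,0,-2.2,0.02,3.65,0,0,0,-2.4,0.02,3.65,0,0,0,-2.6,0.02,3.65,0,0,0,-2.8,0.02,3.65,0,0,0,-2.95,0.02,3.65,0,0,0,-2.95,0.02,3.65,0,0,0])

```text
t: 8.22
tool_pos: [0.5395, -0.0326, 0.0221]
tool_rot: [-3.141, 0.003, 3.122]
force: [0.6, -0.8, 1.6]
finger_gap: 0.0255
grip_force: 0.0
```

Call:
carry_out(plan=[0.4,0,0,0,0,0,0.8,0,-0.2,0,0,0,1.2,0,-1,0,0,0,1.5,0,-2,0,0,0,1.5,0,-3,0,0,0,1.5,0,-4,0,0,0,1.5,0,-4.5,0,0,0,1.5,0,-4.5,0,0,0])

```text
t: 8.88
tool_pos: [0.4965, -0.0324, 0.1621]
tool_rot: [-3.139, 0.012, 3.122]
force: [0.4, 0.5, 0.7]
finger_gap: 0.0259
grip_force: 0.0
```

Call:
carry_out(plan=[0,0,0,0,-1,0,0,0,0,0,-2,0,0,0,0,0,-3,0,0,0,0,0,-4,0,0,0,0,0,-4,0,0,0,0,0,-4,0])

```text
t: 9.38
tool_pos: [0.4915, -0.0313, 0.1553]
tool_rot: [3.141, 0.415, 3.121]
force: [0.8, 0.6, 1.3]
finger_gap: 0.0253
grip_force: 0.0
```

```bash
cat > fk.py <<'E'
from h import *
def fk(q,P):
    L1,L2,hh,Lt,d,s4=P
    A=Ro.from_euler('z',q[0])*Ro.from_euler('y',q[1]); B=A*Ro.from_euler('y',q[2])
    W=B*Ro.from_euler('z',s4*q[3])*Ro.from_euler('y',q[4])*Ro.from_euler('z',q[5]+np.pi/2)
    o=Ro.from_euler('z',q[0]).apply([0,d,hh])
    return o+A.apply([0,0,L1])+B.apply([0,0,L2])+W.apply([0,0,Lt]),W
E
python3 - <<'E'
from station import *
from fk import *
st=sense();print(st["tool_pos"],st["tool_rot"],st["joint_positions"].tolist(),st["t"])
R=Ro.from_euler('xyz',st["tool_rot"])
for s4 in(1,-1):
  for Lt in(.15,.2,.25):
    p,W=fk(st["joint_positions"],(.461,.562,Lt-.05,Lt,.101,s4));print(s4,Lt,p-st["tool_pos"],(W.inv()*R).magnitude())
E
```

```text
[ 0.49149282 -0.03132487  0.15526146] [3.14084419 0.41531888 3.12098657] [-0.3354728130632828, -0.27167381977754884, 2.3245657904706145, 0.19599501476433115, 0.7014050787480736, -2.0109840399623105] 9.3833
1 0.15 [-0.04435291  0.0023543  -0.00898162] 1.9179800367121453e-16
1 0.2 [-0.02418234  0.00197604 -0.00473099] 1.9179800367121453e-16
1 0.25 [-0.00401178  0.00159777 -0.00048037] 1.9179800367121453e-16
-1 0.15 [-0.05676426 -0.03324385 -0.00898162] 0.39199002952866246
-1 0.2 [-0.0407308  -0.04548817 -0.00473099] 0.39199002952866246
-1 0.25 [-0.02469735 -0.05773248 -0.00048037] 0.39199002952866246
```

```bash
cat >> fk.py <<'E'
from scipy.optimize import least_squares
PP=(.461,.562,.208,.258,.1005,1)
LO=np.array([-2.77,-.9,.21,-1.53,.24,-2.84]);HI=np.array([2.77,2.22,2.48,4.67,2.81,2.84])
def ik(p,R,q0):
    def e(q):
        a,W=fk(q,PP);return np.r_[(a-p)*5,(W.inv()*R).as_rotvec()]
    s=least_squares(e,np.clip(q0,LO+1e-3,HI-1e-3),bounds=(LO,HI));return s.x,np.abs(s.fun).max()
def orient(th,yaw,flip=0):  # tilt forward th, azimuth yaw
    return Ro.from_euler('z',yaw)*Ro.from_euler('y',-np.radians(th))*Ro.from_euler('xyz',[np.pi,0,np.pi*(1-flip)])
E
python3 - <<'E'
from fk import *
rng=np.random.default_rng(0)
for x,z in((.53,.012),(.59,.012),(.50,.12)):
  for th in(35,45,52,60):
    for fl in(0,1):
      S=[]
      for k in range(25):
        q,er=ik(np.array([x,-.033,z]),orient(th,-.019,fl),rng.uniform(LO,HI)*[.2,.3,1,1,1,1])
        if er<2e-3 and not any(np.allclose(q,o,atol=.05) for o in S):S.append(q)
      print(x,z,th,fl,[o.round(2).tolist() for o in S])
E
```

```text
0.53 0.012 35 0 []
0.53 0.012 35 1 []
0.53 0.012 45 0 []
0.53 0.012 45 1 []
0.53 0.012 52 0 []
0.53 0.012 52 1 []
0.53 0.012 60 0 []
0.53 0.012 60 1 []
0.59 0.012 35 0 []
0.59 0.012 35 1 []
0.59 0.012 45 0 [[-0.32, 0.18, 2.37, 2.24, 0.27, 2.23]]
0.59 0.012 45 1 [[-0.32, 0.18, 2.37, 2.24, 0.27, -0.91]]
0.59 0.012 52 0 [[-0.34, 0.21, 2.41, 2.52, 0.44, 1.95]]
0.59 0.012 52 1 [[-0.34, 0.21, 2.41, 2.52, 0.44, -1.2]]
0.59 0.012 60 0 [[-0.36, 0.27, 2.45, 2.65, 0.65, 1.8]]
0.59 0.012 60 1 [[-0.36, 0.27, 2.45, 2.65, 0.65, -1.34]]
0.5 0.12 35 0 [[-0.37, -0.27, 2.45, 0.5, 0.43, -2.33]]
0.5 0.12 35 1 [[-0.37, -0.27, 2.45, 0.5, 0.43, 0.82]]
0.5 0.12 45 0 []
0.5 0.12 45 1 []
0.5 0.12 52 0 []
0.5 0.12 52 1 []
0.5 0.12 60 0 []
0.5 0.12 60 1 []
```

```bash
python3 - <<'E'
from fk import *
g=[np.array([-.32,.18,2.37,2.24,.3,-.91]),np.array([-.34,.0,2.4,1.2,.3,0])]
g2=[np.array([-.35,-.1,2.4,.4,.4,.9])]
for z in(.008,.015):
  for th in(20,25,28,30,32,35,38,42,45,48,52):
    r=[]
    for x in(.52,.53,.54,.55,.56,.57,.58,.59):
      b=[ik(np.array([x,-.033,z]),orient(th,-.019,1),q) for q in g+g2]
      q,e=min(b,key=lambda t:t[1]); r.append("%.2f/%.2f"%(q[3],q[4]) if e<2e-3 else "--")
    print(z,th,r)
E
```

```text
0.008 20 ['0.25/0.41', '0.24/0.41', '0.23/0.41', '0.23/0.42', '0.22/0.42', '0.21/0.42', '0.21/0.43', '0.20/0.43']
0.008 25 ['0.42/0.32', '0.40/0.32', '0.39/0.32', '0.38/0.32', '0.37/0.32', '0.36/0.32', '0.35/0.32', '0.34/0.33']
0.008 28 ['0.58/0.27', '0.57/0.27', '0.55/0.26', '0.54/0.26', '0.52/0.26', '0.51/0.27', '0.49/0.27', '0.47/0.27']
0.008 30 ['0.73/0.24', '--', '--', '--', '--', '--', '--', '--']
0.008 32 ['--', '--', '--', '--', '--', '--', '--', '--']
0.008 35 ['--', '--', '--', '--', '--', '--', '--', '--']
0.008 38 ['--', '--', '--', '--', '--', '--', '--', '--']
0.008 42 ['--', '--', '2.04/0.25', '2.05/0.25', '2.05/0.24', '--', '--', '--']
0.008 45 ['--', '--', '--', '2.25/0.30', '2.25/0.30', '2.26/0.29', '2.27/0.28', '2.27/0.28']
0.008 48 ['--', '--', '--', '2.38/0.37', '2.39/0.37', '2.40/0.36', '2.41/0.35', '2.41/0.35']
0.008 52 ['--', '--', '--', '--', '2.51/0.47', '2.52/0.46', '2.52/0.45', '2.53/0.45']
0.015 20 ['0.24/0.43', '0.23/0.43', '0.22/0.43', '0.22/0.43', '0.21/0.43', '0.21/0.44', '0.20/0.44', '0.19/0.44']
0.015 25 ['0.39/0.33', '0.38/0.33', '0.37/0.33', '0.36/0.33', '0.35/0.34', '0.34/0.34', '0.33/0.34', '0.32/0.34']
0.015 28 ['0.54/0.28', '0.53/0.28', '0.52/0.28', '0.51/0.28', '0.49/0.28', '0.48/0.28', '0.46/0.28', '0.45/0.28']
0.015 30 ['0.68/0.25', '0.67/0.25', '0.65/0.25', '0.64/0.25', '0.62/0.25', '0.60/0.25', '0.59/0.25', '0.57/0.25']
0.015 32 ['--', '--', '--', '--', '--', '--', '--', '--']
0.015 35 ['--', '--', '--', '--', '--', '--', '--', '--']
0.015 38 ['--', '--', '--', '--', '--', '--', '--', '--']
0.015 42 ['--', '--', '1.97/0.24', '1.98/0.24', '--', '--', '--', '--']
0.015 45 ['--', '--', '--', '2.19/0.29', '2.20/0.29', '2.21/0.28', '2.22/0.27', '2.22/0.27']
0.015 48 ['--', '--', '--', '2.34/0.36', '2.35/0.35', '2.36/0.35', '2.37/0.34', '2.38/0.33']
0.015 52 ['--', '--', '--', '--', '2.48/0.45', '2.49/0.45', '2.50/0.44', '2.51/0.43']
```

Near end is now at x ≈ 0.551. I'll push on at 26° tilt to about 0.581, which keeps good clearance. The last stretch needs about 48° and the flipped wrist (j4 ≈ 2.3), which the kinematic model shows is reachable for x ≥ 0.55.

```bash
python3 - <<'E'
from station import *
from fk import *
st=sense();s=st
for p in((.525,-.0325,.08),(.525,-.0325,.014),(.573,-.0334,.014)):
    o=orient(26,-.019,0);print(p,to(s,p,o.as_euler('xyz')),ik(np.array(p),o,st["joint_positions"])[0].round(2))
E
```

```text
(0.525, -0.0325, 0.08) [-0.01, -0.02, 2.75, 0.0, -0.37, -0.01] [-0.32 -0.07  2.33  0.29  0.47 -2.11]
(0.525, -0.0325, 0.014) [0.88, -0.02, 4.76, 0.0, -0.37, -0.01] [-0.32  0.06  2.36  0.44  0.31 -2.26]
(0.573, -0.0334, 0.014) [-0.59, -0.02, 5.4, 0.0, -0.37, -0.01] [-0.29  0.16  2.25  0.38  0.32 -2.18]
```

Call:
carry_out(plan=[0,0,1.4,0,-0.37,0,0,0,2.75,0,-0.37,0,0.3,0,3.5,0,-0.37,0,0.6,0,4.1,0,-0.37,0,0.7,0,4.4,0,-0.37,0,0.7,0,4.4,0,-0.37,0,0.7,0,4.4,0,-0.37,0])

```text
t: 9.97
tool_pos: [0.5285, -0.0324, 0.028]
tool_rot: [3.142, 0.457, 3.122]
force: [-0.4, 0.1, 0.5]
finger_gap: 0.0253
grip_force: 0.0
```

```bash
python3 - <<'E'
from station import *
from fk import *
s=sense();print(s["tool_pos"],s["tool_rot"],s["joint_positions"].round(3),s["t"])
for p in((.525,-.0325,.014),(.571,-.0334,.014)):print(p,to(s,p,orient(26,-.019,0).as_euler('xyz')))
E
```

```text
[ 0.52845674 -0.03237692  0.02804251] [3.14153245 0.45746815 3.12246636] [-0.315  0.066  2.319  0.396  0.341 -2.213] 9.9667
(0.525, -0.0325, 0.014) [0.31, -0.01, 0.37, 0.0, 0.04, -0.0]
(0.571, -0.0334, 0.014) [-1.07, -0.01, 1.05, 0.0, 0.04, -0.0]
```

Call:
carry_out(plan=[0.31,0,0.37,0,0,0,0.31,0,0.37,0,0,0,0.1,0,0.47,0,0,0,-0.1,0,0.57,0,0,0,-0.3,0,0.67,0,0,0,-0.5,0,0.77,0,0,0,-0.7,0,0.87,0,0,0,-0.9,0,0.97,0,0,0,-1.07,0,1.05,0,0,0,-1.07,0,1.05,0,0,0])

```text
t: 10.8
tool_pos: [0.5717, -0.0333, 0.0142]
tool_rot: [-3.141, 0.459, 3.123]
force: [-0.2, 0.3, -0.5]
finger_gap: 0.0258
grip_force: 0.0
```

Call:
carry_out(plan=[0.9,0,-0.44,0,0,0,1.8,0,-0.88,0,0,0,1.8,0,-2,0,0,0,1.8,0,-3,0,0,0,1.8,0,-4,0,1,0,1.8,0,-5,0,2,0,1.8,0,-5,0,3,0,1.8,0,-5,0,4.3,0,1.8,0,-5,0,4.3,0,1.8,0,-5,0,4.3,0])

```text
t: 11.63
tool_pos: [0.4565, -0.0308, 0.1243]
tool_rot: [3.141, 0.009, 3.123]
force: [-0.1, -0.6, 0.2]
finger_gap: 0.0255
grip_force: 0.0
```

```bash
python3 - <<'E'
from station import *
from fk import *
s=sense();print(s["tool_pos"],s["tool_rot"],s["joint_positions"].round(3),s["t"])
qb,e=ik(np.array([.555,-.0332,.014]),orient(48,-.019,1),np.array([-.32,.18,2.37,2.24,.3,-.91]));print("qb",qb.round(3),e)
for dj1,dj2 in((0,0),(.3,0),(.6,0),(.6,-.15),(.6,-.3)):
    q=qb+[dj1,dj2,0,0,0,0];p,W=fk(q,PP);print(dj1,dj2,p.round(3),"tilt",np.degrees(np.arccos(-W.as_matrix()[2,2])).round(0))
a=np.linspace(0,1,6)
for t in a:
    q=qb+[.6,-.3,0,0,0,0];q[3]=qb[3]*t;q[4]=.9*(1-t)+qb[4]*t if t<.3 else max(qb[4],.9-.9*t);q[5]=qb[5]+(1-t)*qb[3]
    p,W=fk(q,PP);print("sw",q.round(2),p.round(3),W.as_euler('xyz').round(2))
E
```

```text
[ 0.45654925 -0.03081277  0.12433121] [3.14137417 0.00917874 3.12298922] [-0.291 -0.088  2.191  0.003  1.03  -1.845] 11.6333
qb [-0.361  0.122  2.468  2.352  0.358 -1.047] 3.221367617101123e-11
0 0 [ 0.555 -0.033  0.014] tilt 48.0
0.3 0 [0.54  0.132 0.014] tilt 48.0
0.6 0 [0.477 0.286 0.014] tilt 48.0
0.6 -0.15 [0.499 0.291 0.096] tilt 56.0
0.6 -0.3 [0.509 0.294 0.18 ] tilt 64.0
sw [ 0.24 -0.18  2.47  0.    0.9   1.3 ] [0.295 0.176 0.033] [-3.13  0.05  0.51]
sw [ 0.24 -0.18  2.47  0.47  0.79  0.83] [0.315 0.266 0.049] [-2.88 -0.23  0.62]
sw [ 0.24 -0.18  2.47  0.94  0.54  0.36] [0.394 0.31  0.086] [-2.92 -0.62  0.62]
sw [ 0.24 -0.18  2.47  1.41  0.36 -0.11] [0.453 0.306 0.121] [-3.08 -0.85  0.64]
sw [ 0.24 -0.18  2.47  1.88  0.36 -0.58] [0.481 0.31  0.153] [ 3.11 -1.    0.68]
sw [ 0.24 -0.18  2.47  2.35  0.36 -1.05] [0.509 0.294 0.18 ] [ 2.92 -1.11  0.77]
```

```bash
cat > plan.py <<'E'
from fk import *
qb,e=ik(np.array([.560,-.0333,.014]),orient(48,-.019,1),np.array([-.32,.18,2.37,2.24,.3,-.91]))
def rel(qa,q):
    p,W=fk(qa,PP);a,B=fk(q,PP);return np.r_[W.inv().apply(a-p)/.03,(W.inv()*B).as_rotvec(degrees=True)/6].round(2).tolist()
def S(j1,q2,q3,j4,j5): return np.array([j1,q2,q3,j4,j5,qb[5]+(qb[3]-j4)])
W=[S(.24,-.15,2.25,0,1.04),S(.24,-.15,2.25,.35,.6),S(.24,-.15,2.25,.9,.42),S(.24,-.15,2.25,1.5,.38),S(.24,-.15,2.3,qb[3],qb[4])]
E
python3 - <<'E'
from station import *
from plan import *
s=sense();print("qb",qb.round(3),e)
for q in W+[qb+[.6,-.1,0,0,0,0],qb+[.6,0,0,0,0,0],qb+[.3,0,0,0,0,0]]:
    p,R=fk(q,PP);print(q.round(2),p.round(3),R.as_euler('xyz').round(2))
p,R=fk(W[0],PP);print("to S0",to(s,p,R.as_euler('xyz')), "yaw now",s["tool_rot"][2])
E
```

```text
qb [-0.356  0.132  2.457  2.357  0.355 -1.048] 1.9070300893986314e-11
[ 0.24 -0.15  2.25  0.    1.04  1.31] [0.381 0.197 0.122] [ 3.14 -0.    0.5 ]
[ 0.24 -0.15  2.25  0.35  0.6   0.96] [0.48  0.272 0.154] [-3.12 -0.51  0.6 ]
[ 0.24 -0.15  2.25  0.9   0.42  0.41] [0.526 0.317 0.205] [-3.13 -0.82  0.67]
[ 0.24 -0.15  2.25  1.5   0.38 -0.19] [0.555 0.338 0.253] [ 3.07 -1.06  0.76]
[ 0.24 -0.15  2.3   2.36  0.35 -1.05] [0.581 0.311 0.277] [ 2.71 -1.23  0.95]
[ 0.24  0.03  2.46  2.36  0.35 -1.05] [0.497 0.293 0.069] [ 3.09 -0.93  0.62]
[ 0.24  0.13  2.46  2.36  0.35 -1.05] [0.481 0.289 0.014] [-3.14 -0.84  0.58]
[-0.06  0.13  2.46  2.36  0.35 -1.05] [0.545 0.134 0.014] [-3.14 -0.84  0.28]
to S0 [2.67, 7.53, 0.05, 0.09, 0.03, 25.03] yaw now 3.1229892179616074
```

Call:
carry_out(plan=[0,0.4,-0.1,0,0,1.15,0,0.8,-0.2,0,0,2.3,0.2,1.2,-0.3,0,0,3.4,0.4,1.6,-0.4,0,0,4.5,0.6,2,-0.5,0,0,5.7,0.8,2.4,-0.5,0,0,6.8,0.9,2.8,-0.5,0,0,8,1,3.2,-0.5,0,0,9.1,1.1,3.6,-0.5,0,0,10.2,1.2,3.8,-0.5,0,0,11.3,1.2,3.8,-0.5,0,0,12.5,1.2,3.8,-0.5,0,0,12.5])

```text
t: 12.63
tool_pos: [0.4198, 0.0844, 0.1378]
tool_rot: [3.135, 0.001, 1.812]
force: [0.8, 0.2, 0.3]
finger_gap: 0.0253
grip_force: 0.0
```

```bash
python3 - <<'E'
from station import *
from plan import *
s=sense();print(s["tool_pos"],s["tool_rot"],s["joint_positions"].round(3))
p,R=fk(W[0],PP);print("to S0",to(s,p,R.as_euler('xyz')))
E
```

```text
[0.41980956 0.08436025 0.13777252] [3.13474358e+00 1.03576266e-03 1.81216558e+00] [-4.000e-02 -1.820e-01  2.246e+00  1.000e-03  1.071e+00 -2.820e-01]
to S0 [3.95, -0.37, 0.52, 0.05, -0.02, 12.51]
```

Call:
carry_out(plan=[0.4,0,0,0,0,1.15,0.8,-0.1,0,0,0,2.3,1.2,-0.1,0,0,0,3.4,1.6,-0.2,0,0,0,4.5,2,-0.2,0,0,0,5.7,2.4,-0.3,0.1,0,0,6.8,2.8,-0.37,0.2,0,0,8,3.2,-0.37,0.3,0,0,9.1,3.6,-0.37,0.4,0,0,10.2,3.95,-0.37,0.5,0,0,11.3,3.95,-0.37,0.5,0,0,12.5,3.95,-0.37,0.5,0,0,12.5])

```text
t: 13.63
tool_pos: [0.3812, 0.1963, 0.1228]
tool_rot: [3.139, -0.006, 0.506]
force: [-0.3, -0.6, -0.0]
finger_gap: 0.0252
grip_force: 0.0
```

```bash
python3 - <<'E'
from station import *
from plan import *
s=sense();print(s["tool_pos"],s["tool_rot"],s["joint_positions"].round(3))
p0,R0=s["tool_pos"],None
def rows(A,n):
    for i in range(len(A)-1):
        for k in range(1,n[i]+1): yield A[i]+(A[i+1]-A[i])*k/n[i]
L=[]
for q in rows(W,(6,5,5,0)): 
    p,R=fk(q,PP);L+=to(s,p,R.as_euler('xyz'))
print(L)
E
```

```text
[0.38118655 0.19625732 0.12275684] [ 3.13859174 -0.00575685  0.50589317] [ 2.390e-01 -1.570e-01  2.255e+00 -2.000e-03  1.037e+00  1.304e+00]
[0.72, -0.25, -0.01, 0.27, 0.77, -0.22, 1.44, -0.43, -0.1, 0.45, 1.58, -0.44, 2.14, -0.57, -0.26, 0.56, 2.39, -0.62, 2.83, -0.65, -0.47, 0.61, 3.19, -0.77, 3.49, -0.66, -0.73, 0.58, 3.99, -0.87, 4.12, -0.62, -1.04, 0.49, 4.76, -0.93, 4.57, -0.88, -1.33, 0.71, 5.38, -1.15, 5.02, -1.07, -1.65, 0.85, 6.01, -1.32, 5.44, -1.18, -2.0, 0.91, 6.62, -1.44, 5.84, -1.21, -2.35, 0.89, 7.22, -1.52, 6.2, -1.17, -2.7, 0.8, 7.78, -1.55, 6.46, -1.3, -3.01, 0.88, 8.24, -1.66, 6.71, -1.37, -3.33, 0.91, 8.7, -1.75, 6.95, -1.39, -3.66, 0.89, 9.16, -1.81, 7.17, -1.37, -3.99, 0.82, 9.61, -1.83, 7.39, -1.3, -4.31, 0.7, 10.04, -1.83]
```

Call:
carry_out(plan=[0.72,-0.25,0,0.27,0.77,-0.22,1.44,-0.43,-0.1,0.45,1.58,-0.44,2.14,-0.57,-0.26,0.56,2.39,-0.62,2.83,-0.65,-0.47,0.61,3.19,-0.77,3.49,-0.66,-0.73,0.58,3.99,-0.87,4.12,-0.62,-1.04,0.49,4.76,-0.93,4.57,-0.88,-1.33,0.71,5.38,-1.15,5.02,-1.07,-1.65,0.85,6.01,-1.32,5.44,-1.18,-2.0,0.91,6.62,-1.44,5.84,-1.21,-2.35,0.89,7.22,-1.52,6.2,-1.17,-2.7,0.8,7.78,-1.55,6.46,-1.3,-3.01,0.88,8.24,-1.66,6.71,-1.37,-3.33,0.91,8.7,-1.75,6.95,-1.39,-3.66,0.89,9.16,-1.81,7.17,-1.37,-3.99,0.82,9.61,-1.83,7.39,-1.3,-4.31,0.7,10.04,-1.83,7.39,-1.3,-4.31,0.7,10.04,-1.83])

```text
t: 15.05
tool_pos: [0.5569, 0.3366, 0.2545]
tool_rot: [3.058, -1.057, 0.77]
force: [-0.2, -0.8, 0.5]
finger_gap: 0.0255
grip_force: 0.0
```

```bash
cat >> plan.py <<'E'
def rows(A,n):
    for i in range(len(A)-1):
        for k in range(1,n[i]+1): yield A[i]+(A[i+1]-A[i])*k/n[i]
def gen(s,A,n):
    L=[]
    for q in rows(A,n):
        p,R=fk(q,PP);L+=to(s,p,R.as_euler('xyz'))
    print(fk(A[-1],PP)[0].round(3),L)
E
python3 - <<'E'
from station import *
from plan import *
s=sense();j=s["joint_positions"];print(s["tool_pos"],s["tool_rot"],j.round(3))
gen(s,[j,W[4],qb+[.6,-.12,0,0,0,0]],(6,9))
E
```

```text
[0.55694675 0.3365718  0.25453833] [ 3.05785061 -1.05663083  0.77034039] [ 0.245 -0.141  2.232  1.483  0.373 -0.174]
[0.5   0.293 0.08 ] [0.39, 0.08, 0.09, -0.13, 0.4, -0.06, 0.53, 0.21, 0.05, -0.34, 0.76, -0.11, 0.63, 0.4, -0.01, -0.6, 1.09, -0.17, 0.68, 0.63, -0.08, -0.92, 1.36, -0.21, 0.69, 0.9, -0.17, -1.29, 1.58, -0.26, 0.64, 1.21, -0.27, -1.7, 1.74, -0.29, -0.13, 1.08, -0.04, -1.61, 1.43, -0.19, -0.9, 0.93, 0.16, -1.53, 1.12, -0.09, -1.67, 0.78, 0.33, -1.45, 0.81, 0.01, -2.44, 0.62, 0.48, -1.36, 0.49, 0.11, -3.21, 0.44, 0.6, -1.28, 0.18, 0.22, -3.97, 0.26, 0.68, -1.2, -0.13, 0.32, -4.74, 0.06, 0.74, -1.12, -0.44, 0.42, -5.49, -0.15, 0.77, -1.03, -0.75, 0.52, -6.24, -0.36, 0.78, -0.95, -1.07, 0.62]
```

The wrist follows the model (j4 = 1.48). Continuing the switch and then coming down to the left of the shelf.

Call:
carry_out(plan=[0.39,0.08,0.09,-0.13,0.4,-0.06,0.53,0.21,0.05,-0.34,0.76,-0.11,0.63,0.4,0,-0.6,1.09,-0.17,0.68,0.63,-0.08,-0.92,1.36,-0.21,0.69,0.9,-0.17,-1.29,1.58,-0.26,0.64,1.21,-0.27,-1.7,1.74,-0.29,-0.13,1.08,-0.04,-1.61,1.43,-0.19,-0.9,0.93,0.16,-1.53,1.12,-0.09,-1.67,0.78,0.33,-1.45,0.81,0,-2.44,0.62,0.48,-1.36,0.49,0.11,-3.21,0.44,0.6,-1.28,0.18,0.22,-3.97,0.26,0.68,-1.2,-0.13,0.32,-4.74,0.06,0.74,-1.12,-0.44,0.42,-5.49,-0.15,0.77,-1.03,-0.75,0.52,-6.24,-0.36,0.78,-0.95,-1.07,0.62,-6.24,-0.36,0.78,-0.95,-1.07,0.62])

```text
t: 16.38
tool_pos: [0.4948, 0.2939, 0.0741]
tool_rot: [3.087, -0.938, 0.624]
force: [-1.5, 0.3, 0.1]
finger_gap: 0.0259
grip_force: 0.0
```

```bash
python3 - <<'E'
from station import *
from plan import *
s=sense();j=s["joint_positions"];print(s["tool_pos"],s["tool_rot"],j.round(3))
gen(s,[j,qb+[.6,0,0,0,0,0],qb+[.02,0,0,0,0,0]],(4,15))
E
```

```text
[0.49481216 0.29392297 0.07413241] [ 3.08651078 -0.93835192  0.6235754 ] [ 0.253  0.048  2.424  2.35   0.345 -1.032]
[ 0.561 -0.022  0.014] [-0.2, 0.06, 0.54, 0.05, -0.24, 0.06, -0.77, -0.01, 0.64, 0.1, -0.48, 0.11, -1.33, -0.09, 0.73, 0.16, -0.73, 0.17, -1.9, -0.17, 0.79, 0.21, -0.97, 0.23, -1.94, 0.55, 0.77, -0.08, -0.97, 0.46, -2.0, 1.27, 0.73, -0.36, -0.98, 0.7, -2.08, 1.98, 0.67, -0.65, -0.98, 0.93, -2.17, 2.7, 0.58, -0.94, -0.99, 1.16, -2.28, 3.4, 0.47, -1.22, -0.99, 1.39, -2.4, 4.1, 0.34, -1.51, -1.0, 1.63, -2.54, 4.8, 0.18, -1.8, -1.0, 1.86, -2.7, 5.48, 0.01, -2.08, -1.01, 2.09, -2.87, 6.15, -0.19, -2.37, -1.01, 2.32, -3.06, 6.82, -0.4, -2.66, -1.02, 2.56, -3.26, 7.47, -0.64, -2.95, -1.02, 2.79, -3.47, 8.11, -0.9, -3.23, -1.02, 3.02, -3.7, 8.74, -1.18, -3.52, -1.02, 3.25, -3.94, 9.35, -1.48, -3.81, -1.03, 3.49, -4.2, 9.95, -1.8, -4.1, -1.03, 3.72]
```

Call:
carry_out(plan=[-0.2,0.06,0.54,0.05,-0.24,0.06,-0.77,0,0.64,0.1,-0.48,0.11,-1.33,-0.09,0.73,0.16,-0.73,0.17,-1.8,-0.17,0.79,0.21,-0.97,0.23,-1.8,-0.17,0.79,0.21,-0.97,0.23,-1.8,-0.17,0.79,0.21,-0.97,0.23])

```text
t: 16.88
tool_pos: [0.4858, 0.2907, 0.0206]
tool_rot: [3.139, -0.846, 0.583]
force: [0.0, 0.7, 0.0]
finger_gap: 0.0256
grip_force: 0.0
```

```bash
python3 - <<'E'
from station import *
from plan import *
s=sense();j=s["joint_positions"];print(s["tool_pos"],fk(j,PP)[0],s["tool_rot"],j.round(3),s["force"])
gen(s,[qb+[.6,0,0,0,0,0],qb+[.02,0,0,0,0,0]],(15,))
E
```

```text
[0.4858038  0.29065004 0.02058899] [0.50538594 0.29741792 0.0203005 ] [ 3.13921329 -0.84569166  0.58279625] [ 0.25   0.163  2.403  2.338  0.343 -1.022] [0.01906167 0.68090214 0.04321922]
[ 0.561 -0.022  0.014] [-0.31, 0.69, -0.01, -0.27, -0.08, 0.26, -0.35, 1.41, -0.07, -0.54, -0.08, 0.5, -0.42, 2.12, -0.14, -0.82, -0.08, 0.75, -0.51, 2.83, -0.23, -1.09, -0.08, 1.0, -0.61, 3.54, -0.35, -1.37, -0.08, 1.24, -0.73, 4.24, -0.48, -1.64, -0.08, 1.49, -0.87, 4.93, -0.64, -1.92, -0.08, 1.73, -1.02, 5.62, -0.81, -2.19, -0.08, 1.98, -1.2, 6.29, -1.01, -2.47, -0.08, 2.23, -1.39, 6.96, -1.22, -2.74, -0.08, 2.47, -1.6, 7.61, -1.45, -3.02, -0.08, 2.72, -1.82, 8.25, -1.7, -3.29, -0.08, 2.96, -2.06, 8.87, -1.97, -3.57, -0.08, 3.21, -2.32, 9.49, -2.26, -3.85, -0.08, 3.45, -2.59, 10.08, -2.57, -4.12, -0.08, 3.7]
```

Call:
carry_out(plan=[-0.31,0.69,0,-0.27,0,0.26,-0.35,1.41,-0.07,-0.54,0,0.5,-0.42,2.12,-0.14,-0.82,0,0.75,-0.51,2.83,-0.23,-1.09,0,1.0,-0.61,3.54,-0.35,-1.37,0,1.24,-0.73,4.24,-0.48,-1.64,0,1.49,-0.87,4.93,-0.64,-1.92,0,1.73,-1.02,5.62,-0.81,-2.19,0,1.98,-1.2,6.29,-1.01,-2.47,0,2.23,-1.39,6.96,-1.22,-2.74,0,2.47,-1.6,7.61,-1.45,-3.02,0,2.72,-1.75,8.2,-1.75,-3.29,0,2.96,-1.95,8.8,-2.05,-3.57,0,3.21,-2.2,9.4,-2.35,-3.85,0,3.45,-2.45,10.0,-2.7,-4.12,0,3.7,-2.45,10.0,-2.7,-4.12,0,3.7])

```text
t: 18.22
tool_pos: [0.5614, -0.0225, 0.0226]
tool_rot: [-3.139, -0.851, -0.005]
force: [0.8, -0.0, 1.2]
finger_gap: 0.0257
grip_force: 0.0
```

```bash
python3 - <<'E'
from station import *
from plan import *
f=grab_frame("scene");g=grab_frame("top")
s=sense();print(s["tool_pos"],s["tool_rot"],s["joint_positions"].round(3),s["force"],s["t"])
for p in((.56,-.0335,.014),(.57,-.0337,.014),(.588,-.034,.014)):print(p,to(s,p,orient(48,-.019,1).as_euler('xyz')))
a=cv2.resize(f["color"][150:300,270:450],None,fx=4,fy=4,interpolation=2);b=cv2.resize(g["color"][125:245,220:380],None,fx=4.8,fy=4.8)
cv2.imwrite("pics/a4.png",a[:,:,::-1])
E
```

```text
[ 0.56077932 -0.02031859  0.02185041] [-3.13804162e+00 -8.49626414e-01 -2.00014629e-03] [-0.329  0.151  2.417  2.342  0.348 -1.022] [-0.0059259   0.00751708  0.25686073] 18.3167
(0.56, -0.0335, 0.014) [-0.21, 0.44, 0.15, -0.16, -0.11, 0.11]
(0.57, -0.0337, 0.014) [0.01, 0.45, 0.4, -0.16, -0.11, 0.11]
(0.588, -0.034, 0.014) [0.4, 0.46, 0.85, -0.16, -0.11, 0.11]
```

View pics/a4.png

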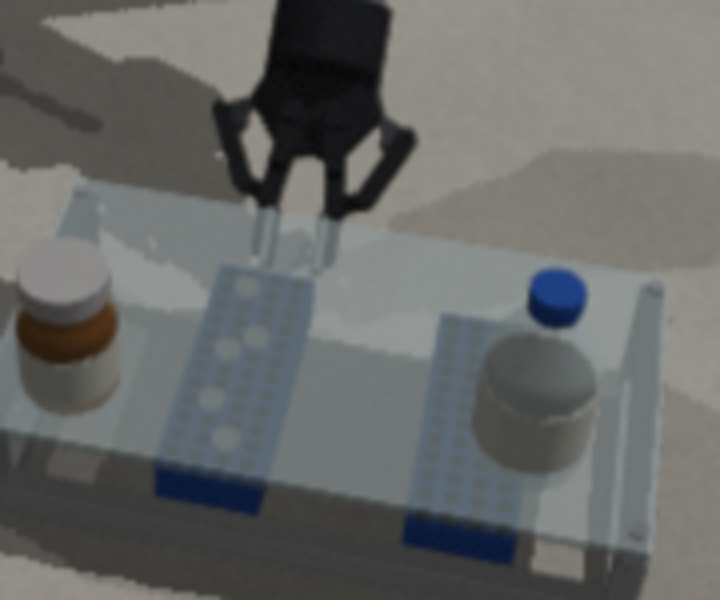

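The view through the glass shows the rack straight and parallel to the empty rack, with all five lids upright. The tilted fingers (270–330, 210–270) are just behind its near end, below the glass.

Call:
carry_out(plan=[-0.21,0.44,0.15,-0.16,-0.11,0.11,-0.21,0.44,0.15,-0.16,-0.11,0.11,-0.1,0.44,0.27,-0.16,-0.11,0.11,0,0.45,0.4,-0.16,-0.11,0.11,0.06,0.45,0.47,-0.16,-0.11,0.11,0.12,0.45,0.54,-0.16,-0.11,0.11,0.18,0.45,0.6,-0.16,-0.11,0.11,0.22,0.45,0.65,-0.16,-0.11,0.11,0.22,0.45,0.65,-0.16,-0.11,0.11])

```text
t: 19.07
tool_pos: [0.5795, -0.0332, 0.0129]
tool_rot: [-3.141, -0.836, -0.019]
force: [-0.2, 0.2, 1.6]
finger_gap: 0.0254
grip_force: 0.0
```

Call:
carry_out(plan=[0.02,0,0.025,0,0,0,0.045,0,0.05,0,0,0,0.065,0,0.075,0,0,0,0.065,0,0.075,0,0,0])

```text
t: 19.4
tool_pos: [0.5822, -0.0334, 0.0128]
tool_rot: [-3.141, -0.836, -0.019]
force: [-0.5, 1.1, 1.0]
finger_gap: 0.0255
grip_force: 0.7
```

Call:
carry_out(plan=[0.02,0,0.025,0,0,0,0.045,0,0.05,0,0,0,0.045,0,0.05,0,0,0])

```text
t: 19.65
tool_pos: [0.5843, -0.0335, 0.0128]
tool_rot: [-3.142, -0.836, -0.019]
force: [-1.1, 0.9, -0.4]
finger_gap: 0.0258
grip_force: 0.5
```

Call:
carry_out(plan=[0.011,0,0.0125,0,0,0,0.022,0,0.025,0,0,0,0.022,0,0.025,0,0,0])

```text
t: 19.9
tool_pos: [0.5852, -0.0335, 0.0128]
tool_rot: [-3.141, -0.836, -0.019]
force: [-1.6, -0.4, 0.7]
finger_gap: 0.0256
grip_force: 0.7
```

```bash
python3 - <<'E'
from station import *
from plan import *
f=grab_frame("scene");g=grab_frame("top");np.savez("scene2.npz",**f)
s=sense();print(s["tool_pos"],s["force"],s["t"])
h=cv2.cvtColor(f["color"],cv2.COLOR_RGB2HSV)
m=cv2.inRange(h,(105,130,40),(130,255,255))
n,l,st,c=cv2.connectedComponentsWithStats(m[250:300,290:410]);print(st.tolist())
for fr in(f,g):
    C=cloud(fr);G=(C[...,2]>.074)&(C[...,2]<.09)&(C[...,0]>.5)&(C[...,0]<.85)&(C[...,1]>-.2)&(C[...,1]<.24);print(cv2.minAreaRect((C[G][:,:2]*1000).astype(np.float32)))
cv2.imwrite("pics/a5.png",np.hstack([cv2.resize(f["color"][205:300,270:380],None,fx=3.5,fy=5),cv2.resize(g["color"][130:225,230:340],None,fx=3.5,fy=5)])[:,:,::-1])
E
```

```text
[ 0.58525508 -0.03350379  0.01281697] [-1.52077484  1.23534523 -0.03930947] 20.0
[[0, 0, 120, 50, 5623], [17, 17, 28, 12, 182], [81, 29, 28, 12, 195]]
((639.218017578125, 19.762374877929688), (360.4903259277344, 269.3554992675781), 89.17505645751953)
((635.8566284179688, 21.60296630859375), (360.6357727050781, 268.61962890625), 88.86720275878906)
```

View pics/a5.png

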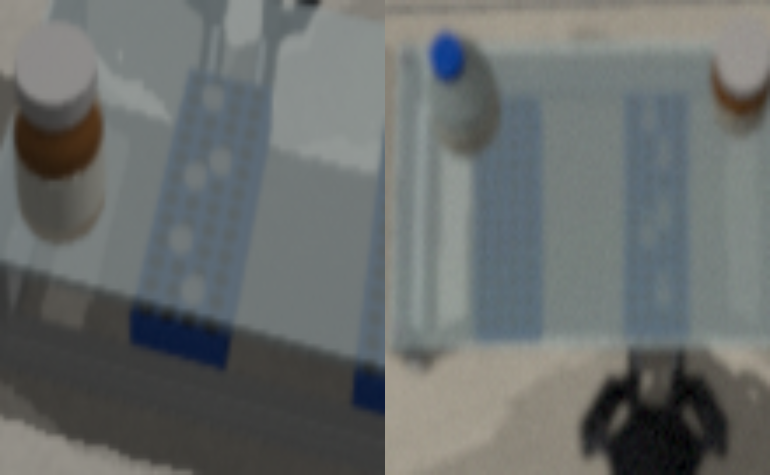

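The rack is straight, parallel to the empty rack, and its far end is slightly past the empty rack's (right crop, row 93 against 97). The force is still friction only, so I'll creep on to rail contact.

Call:
carry_out(plan=[0.011,0,0.0125,0,0,0,0.022,0,0.025,0,0,0,0.022,0,0.025,0,0,0])

```text
t: 20.25
tool_pos: [0.5862, -0.0335, 0.0128]
tool_rot: [-3.141, -0.836, -0.019]
force: [-2.0, 0.4, -0.2]
finger_gap: 0.0254
grip_force: 0.6
```

Call:
carry_out(plan=[0.011,0,0.0125,0,0,0,0.022,0,0.025,0,0,0,0.022,0,0.025,0,0,0])

```text
t: 20.5
tool_pos: [0.5873, -0.0335, 0.0128]
tool_rot: [-3.141, -0.836, -0.019]
force: [-0.8, -0.7, -0.5]
finger_gap: 0.0261
grip_force: 0.5
```

Call:
carry_out(plan=[0.011,0,0.0125,0,0,0,0.022,0,0.025,0,0,0,0.022,0,0.025,0,0,0])

```text
t: 20.75
tool_pos: [0.5883, -0.0335, 0.0128]
tool_rot: [-3.141, -0.836, -0.019]
force: [-1.8, 0.3, -1.1]
finger_gap: 0.0255
grip_force: 0.5
```

Call:
carry_out(plan=[0.011,0,0.0125,0,0,0,0.022,0,0.025,0,0,0,0.022,0,0.025,0,0,0])

```text
t: 21.0
tool_pos: [0.5893, -0.0335, 0.0128]
tool_rot: [-3.141, -0.836, -0.019]
force: [-1.2, -0.2, -0.1]
finger_gap: 0.0257
grip_force: 0.5
```

Call:
carry_out(plan=[0.011,0,0.0125,0,0,0,0.022,0,0.025,0,0,0,0.022,0,0.025,0,0,0])

```text
t: 21.25
tool_pos: [0.5901, -0.0335, 0.0127]
tool_rot: [-3.141, -0.836, -0.019]
force: [-2.8, 0.1, 0.4]
finger_gap: 0.0253
grip_force: 1.2
```

Call:
carry_out(plan=[0.011,0,0.0125,0,0,0,0.022,0,0.025,0,0,0,0.022,0,0.025,0,0,0])

```text
t: 21.5
tool_pos: [0.5904, -0.0335, 0.0126]
tool_rot: [-3.141, -0.835, -0.02]
force: [-11.7, -0.4, 8.2]
finger_gap: 0.0256
grip_force: 5.5
```

Rail contact: 11.7 N, under the 17 N that would shift the shelf. Backing off.

Call:
carry_out(plan=[-0.11,0,-0.125,0,0,0,-0.4,0,-0.45,0,0,0,-0.7,0,-0.78,0,0,0,-0.9,0,-1.0,0,0,0,-0.9,0,-1.0,0,0,0,-0.9,0,-1.0,0,0,0])

```text
t: 22.0
tool_pos: [0.5511, -0.0329, 0.0133]
tool_rot: [-3.141, -0.837, -0.02]
force: [1.1, -0.6, 0.5]
finger_gap: 0.0254
grip_force: 0.0
```

```bash
python3 - <<'E'
from station import *
from plan import *
f=grab_frame("scene");g=grab_frame("top")
s=sense();print(s["tool_pos"],s["force"],s["joint_positions"].round(3),s["t"])
o=load("scene0.npz");o2=load("top0.npz")
for a,fr in((o,f),(o2,g)):
    for F in(a,fr):
        C=cloud(F);G=(C[...,2]>.074)&(C[...,2]<.09)&(C[...,0]>.62)&(C[...,0]<.85)&(C[...,1]>-.2)&(C[...,1]<.24);Q=C[G]
        print("rear edge",[np.percentile(Q[abs(Q[:,1]-y)<.03,0],99).round(4) for y in(-.08,.02,.08)],"sides",np.percentile(Q[:,1],[.5,99.5]).round(4))
# diff inside shelf/empty rack/bottles
h=cv2.cvtColor(f["color"],cv2.COLOR_RGB2HSV);m=cv2.inRange(h,(105,130,40),(130,255,255))
print(cv2.connectedComponentsWithStats(m[250:300,290:410])[2].tolist());h=cv2.cvtColor(o["color"],cv2.COLOR_RGB2HSV);m=cv2.inRange(h,(105,130,40),(130,255,255));print(cv2.connectedComponentsWithStats(m[250:300,290:410])[2].tolist())
cv2.imwrite("pics/a6.png",np.hstack([cv2.resize(f["color"][190:300,260:445],None,fx=2.15,fy=3.5),cv2.resize(g["color"][130:225,230:350],None,fx=3.2,fy=4.053)])[:385,:,::-1])
E
```

```text
[ 0.55194375 -0.03309172  0.01361441] [ 0.51540168 -0.22790181 -0.37691068] [-0.358  0.158  2.429  2.348  0.354 -1.041] 22.1
rear edge [np.float64(0.7706), np.float64(0.7718), np.float64(0.7728)] sides [-0.1587  0.1974]
rear edge [np.float64(0.7703), np.float64(0.7719), np.float64(0.773)] sides [-0.159   0.1973]
rear edge [np.float64(0.7664), np.float64(0.7688), np.float64(0.7686)] sides [-0.1583  0.1981]
rear edge [np.float64(0.766), np.float64(0.769), np.float64(0.769)] sides [-0.1583  0.1985]
[[0, 0, 120, 50, 5653], [17, 17, 28, 11, 152], [81, 29, 28, 12, 195]]
[[0, 0, 120, 50, 5805], [81, 29, 28, 12, 195]]
```

View pics/a6.png

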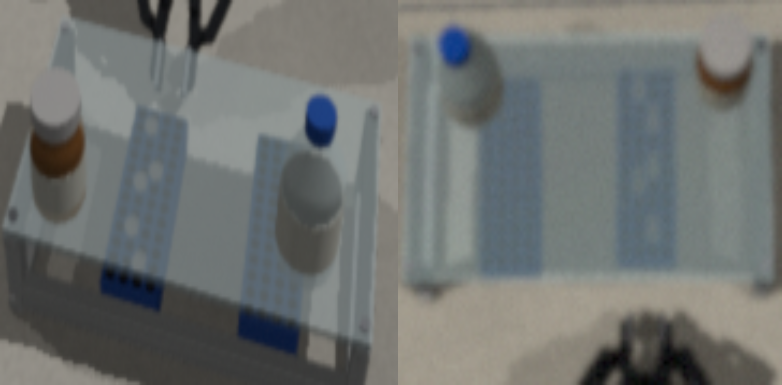

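The rack stands straight under the glass (left crop 105–185, 105–310), up against the rail. The shelf has not moved, the empty rack gives exactly the same mask as before, and the gripper is clear of everything.

```bash
python3 -c "
from station import *
print(close_job())"
```

```text
the job is handed in; nothing more can be done
None
```

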